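Seat the drive plate on the workhead spindle

TASK

The round drive plate sits high on the workhead spindle's nose because the notch in its rim is not over the spindle's drive key. Without gripping or lifting it, turn the plate round by fingertip (its upright drive peg can be pushed gently sideways) until the notch meets the key, then press the plate down with the fingertips until it is fully home on the flange. Leave the loose things on the bench where they are, and finish with the hand clear of everything.

Things in the scene. Friction and masses are not known exactly. Their poses are not given: they have to be found in the camera images.
- spindle: Grinder workhead spindle held nose up in a heavy cream cast bench stand, 216 mm across its foot. Fixed to the bench; the spindle is locked. Origin on the spindle axis at bench level, z up along the axis, x towards the drive key. Steel flange 164 mm in diameter, its upper face 163 mm above the origin.
- nose_tip (a point): Pointed end of the fixed centre in the spindle nose, on the axis, 62 mm above the flange face. The nose below it is 49 mm in diameter up to 36 mm above the flange face, then 30 mm, then a cone.
- key (a point): Middle of the rounded top of the drive key, 70 mm out from the axis: a dark steel key 12 mm wide standing 9 mm above the flange face, running radially from 60 to 95 mm out on a lug of the flange, so that 20 mm of it shows outside the plate's rim.
- plate: Drive plate: dark flat steel disc, 150 mm diameter, 10 mm thick, 50 mm bore around the nose, about 0.9 kg. Origin on the axis at its underside, x towards its notch, z up. It starts 10.5 to 12 mm above the flange face. Snug on the nose: it cannot tilt and does not sink by itself; over the key, 5 to 9 N pressed anywhere on its face slides it down. Off the key it stops on the key's top.
- plate_turn (a joint): Angle of the plate about the spindle axis, counter-clockwise from above: 0 (or a full turn, 6.28) when the notch is over the key; starts between 0.75 and 5.53. Turns either way against a drag of 2 to 3 N at the peg, does not coast, stays where it is left. The notch passes over the key if within about 0.035 rad; farther off, it catches on the key.
- notch (a point): Middle of the notch's width at the plate's underside, 70 mm out from the axis. The notch is a parallel slot 17 mm wide cut 18 mm deep into the rim. With the plate fully home this point lies 9 mm straight below key.
- peg (a point): Drive peg: plain upright steel pin, 14 mm in diameter (collar 22 mm in its lowest 5 mm), 32 mm tall, fixed in the plate's upper face 54 mm out from the axis, opposite the notch. This point is at its foot on the plate's upper face. A push of over 32 N, or a grip, counts as rough handling.
- nut_mid (a point): Centre of the loose ring nut, 76 mm diameter, 14 mm thick, lying on the bench.
- dog_mid (a point): Centre of the ring of the loose work carrier (dog): a 60 mm ring with an 86 mm long tail on one side and a clamp screw on the other, 16 mm thick, lying on the bench.
- hexkey_mid (a point): Middle of the long leg of the loose L-shaped hex key, 140 mm by 38 mm, 8 mm thick, lying on the bench.
- oiler_mid (a point): Point on the axis of the loose oil bottle 40 mm above the bench; it stands upright, 52 mm diameter, 126 mm tall.
Things that resemble listed ones, but are neither listed nor needed, are in the scene too. There is more than one size of the spindle; the one meant has the size given above. Several things look just like the part that bears oiler_mid: the one meant starts farthest to the robot's right.

How it is judged (in metres and radians):
On the way, in this order (a step that is already met when the one before it is completed fails the run):
1. the notch has been turned over the key (horizontal distance between notch and key below 0.0045 m).
2. the plate is fully home on the flange (z of plate in the frame of spindle below 0.1645 m), for 0.2 s.
At the end, for the whole second after the job is handed in: The drive plate's underside is within 1.5 mm of the flange face with the key in its notch (notch and key within 3.5 mm of each other seen from above), at rest, and the four loose things are within 20 mm of where they were, the oil bottle upright (z of plate in the frame of spindle below 0.1645 m and horizontal distance between notch and key below 0.0035 m and linear speed of plate below 0.01 m/s and distance of each of nut_mid, dog_mid, hexkey_mid, oiler_mid from where it was at the start of the episode below 0.02 m and angle between oiler_mid's own z axis and vertical below 0.2 rad); the robot touches nothing.
It fails at once if the plate is lifted (more than 4 mm higher than its highest start) (z of plate in the frame of spindle above 0.179 m).
It fails at once if the drive peg is gripped or shoved hard (over 32 N between fingers and peg) (contact force between the fingers and plate_c15 above 32 N).
It fails at once if a loose thing is moved more than 20 mm (distance of any of nut_mid, dog_mid, hexkey_mid, oiler_mid from where it was at the start of the episode above 0.02 m).
It fails at once if the oil bottle is knocked over (angle between oiler_mid's own z axis and vertical above 0.5 rad).
It also fails if it takes over 51 s, if anything falls off the work surface, if the arm or the gripper's body presses on something with over 40 N, if the wrist force passes 120 N, or if a joint passes its speed limit or range.

ROBOT

A 7-joint arm with a two-finger parallel gripper is mounted at the origin on the work surface. World frame = base frame: x ahead of the robot, y to its left, z up, the work surface at z = 0. Lengths are in m, angles in degrees, forces in N, time in s.
With the tool pointing down it reaches from about 0.425 to 0.875 m from the base axis. Payload 4.7 kg.
Tool frame: the origin (TCP) lies between the finger pads; the fingertips stand 25 mm ahead of it and the grasp point (between the pads) lies 6 mm ahead of it (env.tip_reach is the distance from the TCP to the fingertips, in m); z points along the fingers, y is the direction in which the jaws open and shut (so a half turn about z gives the same grasp; the last joint's range is limited). The gripper opens to 87 mm and grips with 3 to 60 N. Pads are 19 mm wide; open, the fingers measure 117 mm over their backs; the gripper's body (75 mm by 190 mm) begins 51 mm behind the grasp point.
Start: joints at [-75.166, 18.392, -4.016, 83.108, 1.295, 78.541, -3.26], TCP at [0.158, 0.631, 0.248] pointing down, gripper open.
Joint ranges: [-163.93, 163.93], [-17.29, 119.83], [-79.2, 71.16], [3.27, 140.29], [-89.18, 269.18], [5.43, 117.66], [-154.24, 154.24]. Speed limits (degrees/s): [147.25, 147.25, 180, 180, 180, 180, 180].

INTERFACE

Orientations are given as [roll, pitch, yaw] about the fixed x, y, z axes, in that order (R = Rz(yaw) Ry(pitch) Rx(roll)).
In Python, from cell import env, viewer, job gives the robot as it stands.
- The arm moves only by the tool move_arm, never from a script. Its argument "steps" is a list of rows, each a list of 7 numbers: the finger opening in cm, from 0 to 8.7, then the shift along the tool's x, y, z in cm, then the turn, a rotation vector about the tool's x, y, z in rad. In form: [[fingers, tx, ty, tz, wx, wy, wz], ...]. A call has 1 to 5 rows; each row shifts and turns the commanded pose from where the row before left it, along the tool's axes as they then stand; what a row does not reach is not made up. A row lasts 1/12 s, in which the tool goes at most 41.7 mm and 7.16 degrees, less where a joint would pass 70% of its speed; a pose out of reach is approached as far as the arm can. A call is refused whole if a number of a shift passes 4.17 or a number of a turn 0.125, either way. A call with a gripper value outside its range is refused whole. The fingers move at their own pace and stop on an object; "force" is the grip in N (left out, the last holds). Time passes only in rows, so rows that do not move let the fingers close. It gives the time, the measured TCP pose, the force and the opening at its end, in the units of the state.
- env.get_obs(): the state, without advancing time (a new reading comes with each control period).
- viewer.read_camera(name): name is "scene" or "top" or "wrist"; returns a dict with "img" (400x640x3 uint8, red, green, blue), "vfov" (degrees; the focal length in pixels is half the picture's height over the tangent of half this angle, whatever the lens; pixels are square), "cx", "cy" (the principal point, pixels), "k1" (the pictures are not rectified: a ray, as slopes to the right and down, at radius r is drawn at 1 + k1 r^2 times it, then the intrinsics apply), "extrinsics" (4x4, takes a point from world to camera coordinates); the wrist camera has in their place "mount" (4x4, takes a point from camera to tool coordinates, whose origin is the TCP and whose axes are the flange's). Camera axes: x right, y down, z forward; pixel columns grow to the right and rows downward; lengths in m; the calibration is good to about 2 mm. A picture is of the moment at which its call begins: read the wrist's pose just before it. There is no depth.
- job.sign_off(): hands the job in, once; it reports no verdict.
The state is a dict: "time_s": time; "qpos": joint angles; "joint_velocities": joint speeds; "effort": joint torques, N m; "tool_pos": TCP position; "tool_rot": TCP orientation; "force": force on the tool from outside, world axes, zero at the start; "wrist_torque": the same for the moment, N m; "grip_width": finger opening in m.
Only numpy, scipy, OpenCV 4.12 (cv2) and the standard library are available. Lean on these libraries where they do the work, as an engineer would, in place of code of your own. Each camera call takes 0.05 s, during which the arm holds its last target.

## Working session

There is one attempt and no reset: what is moved stays moved. The work goes in short steps, Python scripts to look and compute and a tool call to move; the robot and the scene stay as the last step left them, time stands still between calls to the robot, and variables do not carry over. Pictures are saved under pics/ and viewed, and the job is handed in when it is done.

Besides the shell and the picture viewer there is one more tool, called as name([rows], argument=value, ...), one row to a line, values as JSON. move_arm: Moves the arm, as the interface text tells. Its arguments: {"type":"object","properties":{"steps":{"type":"array"},"force":{"type":"number"}},"required":["steps"]}

```bash
ls; mkdir -p pics; cat > h.py <<'E'
import numpy as np, cv2
from cell import env, viewer, job
def cam(n):
    return viewer.read_camera(n)
def save(c,f):
    cv2.imwrite('pics/'+f,c['img'][:,:,::-1])
def K(c):
    f=c['img'].shape[0]/2/np.tan(np.radians(c['vfov'])/2)
    return np.array([[f,0,c['cx']],[0,f,c['cy']],[0,0,1]]),np.array([c['k1'],0,0,0],float)
def ext(c,obs=None):
    if 'extrinsics' in c: return np.array(c['extrinsics'])
    from scipy.spatial.transform import Rotation as R
    T=np.eye(4);T[:3,:3]=R.from_euler('xyz',obs['tool_rot'],degrees=True).as_matrix();T[:3,3]=obs['tool_pos']
    return np.linalg.inv(T@np.array(c['mount']))
def proj(c,P,E):
    k,d=K(c);return cv2.projectPoints(np.atleast_2d(np.array(P,float)),cv2.Rodrigues(E[:3,:3])[0],E[:3,3],k,d)[0][:,0]
def ray(c,uv,E):
    k,d=K(c);p=cv2.undistortPoints(np.array(uv,float).reshape(-1,1,2),k,d)[:,0]
    D=np.c_[p,np.ones(len(p))]@E[:3,:3]; o=-E[:3,:3].T@E[:3,3]; return o,D
def onz(c,uv,z,E):
    o,D=ray(c,uv,E); return o+D*((z-o[2])/D[:,2])[:,None]
E
python3 - <<'E'
from h import *
o=env.get_obs();print(o, env.tip_reach)
for n in ['scene','top','wrist']:
    c=cam(n);save(c,n+'0.png');print(n,c['vfov'],c['k1'])
    if 'extrinsics' in c: print(np.round(c['extrinsics'],3))
    else: print(np.round(c['mount'],3))
E
```

```text
pics
{'time_s': 0.0, 'qpos': array([-75.16517105,  18.44018639,  -4.01424196,  83.17670765,
         1.29759394,  78.54122751,  -3.26082881]), 'joint_velocities': array([-0.08792022,  0.00927924,  0.08739937, -0.05483124, -0.10180337,
        0.0419994 , -0.03218417]), 'effort': array([ 9.40678115e-05, -4.91308486e+01, -4.03863313e-01, -3.12518513e+01,
       -6.39512180e-02,  4.43314039e-02,  1.90667220e-04]), 'tool_pos': array([0.15749531, 0.63009238, 0.24643273]), 'tool_rot': array([-1.79887265e+02,  8.81348200e-03,  1.65973435e+02]), 'force': array([0.20572247, 0.54968469, 0.65235157]), 'wrist_torque': array([ 3.73361464e-05, -2.14533965e-04,  1.28649810e-03]), 'grip_width': 0.08671572079907941} 0.025
scene 55.13158247464339 -0.033569963634454685
[[ 0.179  0.984  0.006 -0.078]
 [ 0.777 -0.138 -0.614 -0.38 ]
 [-0.603  0.115 -0.789  1.396]
 [ 0.     0.     0.     1.   ]]
top 44.050114416599605 -0.025810747118428873
[[ 0.032 -0.999 -0.005 -0.057]
 [-0.977 -0.031 -0.209  0.604]
 [ 0.209  0.011 -0.978  1.124]
 [ 0.     0.     0.     1.   ]]
wrist 70.38152665986286 -0.039895414815538044
[[-0.    -0.962 -0.274  0.076]
 [ 1.    -0.    -0.001 -0.   ]
 [ 0.001 -0.274  0.962 -0.138]
 [ 0.     0.     0.     1.   ]]
```

View pics/scene0.png

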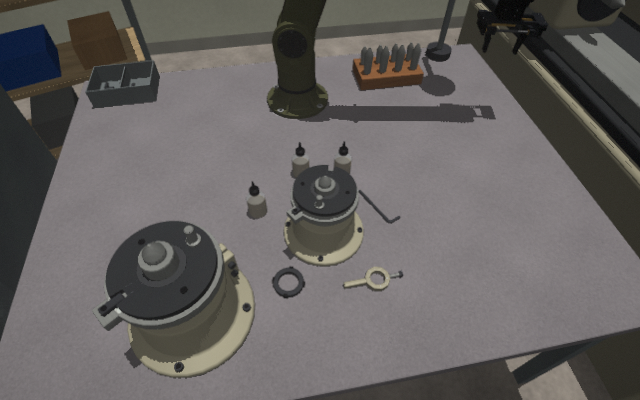

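View pics/top0.png

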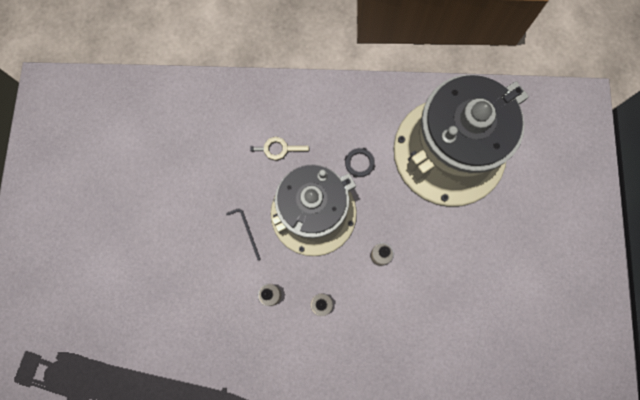

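View pics/wrist0.png

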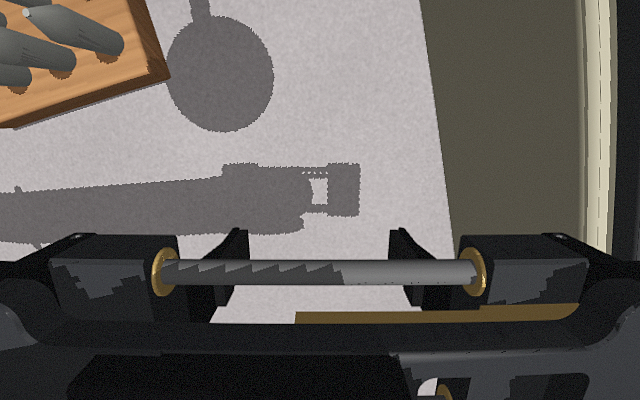

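```bash
python3 - <<'E'
from h import *
a=cam('top');b=cam('scene')
cv2.imwrite('pics/crop1.png',np.hstack([cv2.resize(a['img'][145:265,260:380,::-1],(600,600),interpolation=2)]))
cv2.imwrite('pics/crop2.png',cv2.resize(b['img'][150:270,270:390,::-1],(600,600),interpolation=2))
for c,uv in [(a,[[311,191]]),(a,[[348,184]])]: print(onz(c,uv,.17,ext(c)))
# centre tip in both views
def tri(u,v):
    o1,d1=ray(a,[u],ext(a));o2,d2=ray(b,[v],ext(b));A=np.c_[d1[0],-d2[0]];s=np.linalg.lstsq(A,o2-o1,rcond=None)[0]
    p,q=o1+s[0]*d1[0],o2+s[1]*d2[0];return (p+q)/2,np.linalg.norm(p-q)
print(tri([311.5,194],[325,180]), tri([480,109],[153,250]))
E
```

```text
[[ 0.60429396 -0.01150224  0.17      ]]
[[ 0.62264532 -0.092219    0.17      ]]
(array([ 0.58805642, -0.01473767,  0.21169249]), np.float64(0.000754641349016391)) (array([ 0.75956548, -0.35536883,  0.28525231]), np.float64(0.006252144281284055))
```

View pics/crop1.png

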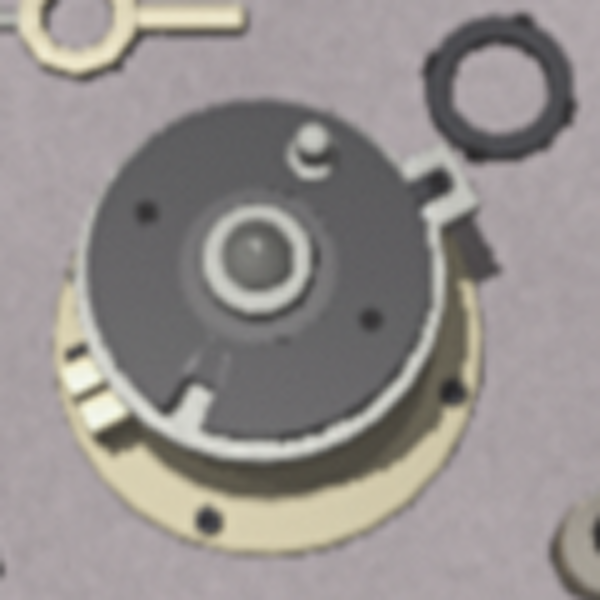

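View pics/crop2.png

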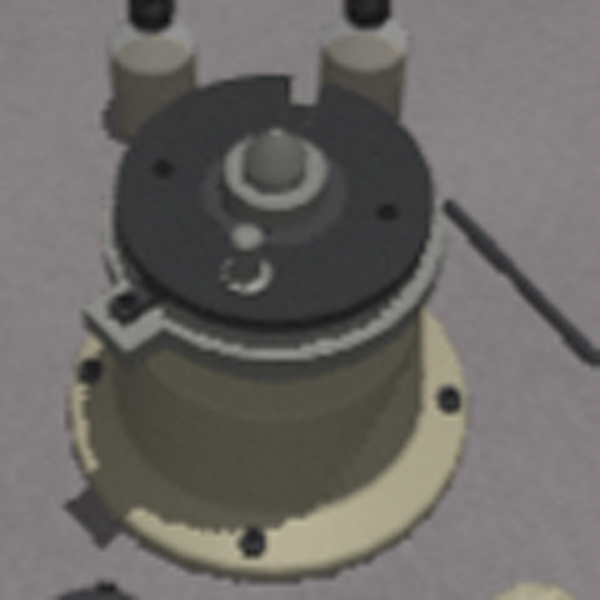

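```bash
python3 - <<'E'
from h import *
a=cam('top');b=cam('scene')
for c,cen,n in [(a,(312,195),'t'),(b,(325,190),'s')]:
    hsv=cv2.cvtColor(c['img'],cv2.COLOR_RGB2GRAY)
    m=((hsv<115)&(hsv>0)).astype(np.uint8) if n=='t' else (hsv<70).astype(np.uint8)
    # polar rim edge: dark->light at z=.184 plane
    E=ext(c)
    C=np.array([0.589,-0.0145])
    for it in range(4):
        pts=[]
        for t in np.radians(np.arange(0,360,3)):
            r=np.arange(.066,.086,.0003)
            P=np.c_[C[0]+r*np.cos(t),C[1]+r*np.sin(t),np.full(len(r),.1845)]
            uv=proj(c,P,E).astype(np.float32)
            v=cv2.remap(hsv.astype(np.float32),uv[:,0].reshape(1,-1),uv[:,1].reshape(1,-1),cv2.INTER_LINEAR)[0]
            v=cv2.GaussianBlur(v.reshape(1,-1),(0,0),2)[0];g=np.diff(v);i=g.argmax()
            if g[i]>1.: pts.append(P[i,:2])
        pts=np.array(pts)
        keep=np.ones(len(pts),bool)
        for _ in range(5):
            A=np.c_[2*pts,np.ones(len(pts))];s=np.linalg.lstsq(A[keep],(pts[keep]**2).sum(1),rcond=None)[0]
            R=np.sqrt(s[2]+s[0]**2+s[1]**2);e=np.abs(np.linalg.norm(pts-s[:2],axis=1)-R);keep=e<max(.0012,np.median(e)*2)
        C=s[:2]
    print(n,C,R,keep.sum(),len(pts))
def T(x,y):return [260+x/5,145+y/5]
def S(x,y):return [270+x/5,150+y/5]
def ang(p):d=p[0,:2]-np.array(C0);return np.degrees(np.arctan2(d[1],d[0])),np.linalg.norm(d)
C0=C
def rep(nm,c,uv,z):
    p=onz(c,[uv],z,ext(c));print(nm,p,ang(p))
rep('keyend T',a,T(445,177),.172);rep('keyend S',b,S(127,303),.172)
rep('pegtop T',a,T(313,135),.2155);rep('pegtop S',b,S(246,236),.2155)
rep('pegfoot T',a,T(313,162),.184);rep('pegfoot S',b,S(246,273),.184)
rep('notch T',a,T(195,400),.184);rep('notch S',b,S(306,95),.184)
rep('notchin T',a,T(200,382),.184);rep('notchin S',b,S(306,105),.184)
def tri(u,v):
    o1,d1=ray(a,[u],ext(a));o2,d2=ray(b,[v],ext(b));A=np.c_[d1[0],-d2[0]];s=np.linalg.lstsq(A,o2-o1,rcond=None)[0]
    p,q=o1+s[0]*d1[0],o2+s[1]*d2[0];return (p+q)/2,np.linalg.norm(p-q)
print('tip',tri(T(257,240),S(277,133)),'pegtop',tri(T(313,135),S(246,236)))
for nm,uv in dict(nut=[360,162],dog=[276,149],hexm=[250,235],oil=[382,252],oil2=[270,294],oil3=[321,303]).items(): print(nm,onz(a,[uv],.02,ext(a)))
E
```

```text
t [ 0.58501186 -0.01396067] 0.07514523811021658 104 117
s [ 0.5952045  -0.01811396] 0.07861402575159403 109 112
keyend T [[ 0.63036144 -0.09415883  0.172     ]] (np.float64(-65.1880273243166), np.float64(0.08377846827397233))
keyend S [[ 0.63276836 -0.09127539  0.172     ]] (np.float64(-62.82230805721002), np.float64(0.08224133882715637))
pegtop T [[ 0.63568185 -0.03618323  0.2155    ]] (np.float64(-24.056189286131364), np.float64(0.044327353549392295))
pegtop S [[ 0.63805593 -0.03770287  0.2155    ]] (np.float64(-24.566814192795707), np.float64(0.04711656521590839))
pegfoot T [[ 0.63218799 -0.03611518  0.184     ]] (np.float64(-25.953883982716572), np.float64(0.041131768868414235))
pegfoot S [[ 0.63435074 -0.03680567  0.184     ]] (np.float64(-25.523732550465805), np.float64(0.043379811315579025))
notch T [[0.52581948 0.01074934 0.184     ]] (np.float64(157.41329479995807), np.float64(0.07514899025313002))
notch S [[0.53206449 0.01152202 0.184     ]] (np.float64(154.85607855621524), np.float64(0.06974920428046724))
notchin T [[0.53366228 0.0089457  0.184     ]] (np.float64(156.26525929731565), np.float64(0.06722849287986556))
notchin S [[0.53851696 0.01021509 0.184     ]] (np.float64(153.44685036172643), np.float64(0.06337201600469085))
tip (array([ 0.58771811, -0.0144159 ,  0.22282904]), np.float64(0.00012910092469367763)) pegtop (array([ 0.6362494 , -0.03674553,  0.21313083]), np.float64(0.0012050987594839115))
nut [[ 0.7187043  -0.12720803  0.02      ]]
dog [[0.74656386 0.08760447 0.02      ]]
hexm [[0.52354653 0.13997952 0.02      ]]
oil [[ 0.49208457 -0.18473404  0.02      ]]
oil2 [[0.38252044 0.0829939  0.02      ]]
oil3 [[ 0.36537435 -0.04008108  0.02      ]]
```

Candidates: two spindles, a small one at top px (312,195) and a large one at (478,115). The small one's rim fits R = 75.1 mm, and its nose tip height of about 0.223 agrees with 0.225, so it is the one meant. There are three bottles, at top px (382,254), (270,294) and (321,303); (382,254) is farthest right, and I'll stay clear of all three. The crop shows the peg at crop px (313,150) at -24.5°, the notch at (195,400) at 155.5°, and the key on its lug at (440,180) at about -60°. The plate therefore needs about +144° counter-clockwise.

```bash
cat > plan.py <<'E'
from h import *
from scipy.spatial.transform import Rotation as R
def plan(tgt,yaw,n,g,start=None):
    o=env.get_obs();p=np.array(o['tool_pos']);y=o['tool_rot'][2]
    print('pose',np.round(p,4),np.round(o['tool_rot'],2),'F',np.round(o['force'],1),'t',o['time_s'])
    dy=yaw-y
    if abs(dy)>200: dy-=360*np.sign(dy)
    for i in range(n):
        Rm=R.from_euler('xyz',[180,0,y],degrees=True).as_matrix()
        rem=n-i
        s=Rm.T@(np.array(tgt)-p)/rem*100; w=-np.radians(dy)/rem if i==0 else -np.radians(rest)/rem
        s=np.round(s,2);w=np.round(w,3)
        p=p+Rm@s/100;y-=np.degrees(w)
        rest=(dy-np.degrees(-0)) if False else None
        if i==0: tot=dy
        tot=tot+np.degrees(w); rest=tot
        print([g,*s.tolist(),0,0,float(w)],end=',\n' if i%5==4 else ',')
    print(p,y)
E
python3 -c "
from plan import *
plan([.36,.35,.315],80,15,8.7)"
```

```text
pose [0.1575 0.6305 0.2473] [-179.98    0.    165.98] F [ 0.3 -0.1  0.5] t 0.35
[8.7, -1.76, -1.49, -0.45, 0, 0, 0.1],[8.7, -1.9, -1.3, -0.45, 0, 0, 0.1],[8.7, -2.02, -1.11, -0.45, 0, 0, 0.1],[8.7, -2.12, -0.9, -0.45, 0, 0, 0.1],[8.7, -2.2, -0.68, -0.45, 0, 0, 0.1],
[8.7, -2.26, -0.46, -0.45, 0, 0, 0.1],[8.7, -2.3, -0.23, -0.45, 0, 0, 0.1],[8.7, -2.31, -0.0, -0.45, 0, 0, 0.1],[8.7, -2.3, 0.23, -0.45, 0, 0, 0.1],[8.7, -2.26, 0.46, -0.45, 0, 0, 0.1],
[8.7, -2.2, 0.68, -0.45, 0, 0, 0.1],[8.7, -2.13, 0.9, -0.45, 0, 0, 0.1],[8.7, -2.03, 1.1, -0.46, 0, 0, 0.1],[8.7, -1.9, 1.3, -0.45, 0, 0, 0.1],[8.7, -1.77, 1.48, -0.46, 0, 0, 0.101],
[0.35998465 0.34998885 0.3150391 ] 79.97511402868547
```

move_arm([
  [8.7, -1.76, -1.49, -0.45, 0, 0, 0.1],
  [8.0, -1.9, -1.3, -0.45, 0, 0, 0.1],
  [7.0, -2.02, -1.11, -0.45, 0, 0, 0.1],
  [6.0, -2.12, -0.9, -0.45, 0, 0, 0.1],
  [5.0, -2.2, -0.68, -0.45, 0, 0, 0.1],
])

```text
time_s: 0.77
tool_pos: [0.2255, 0.5363, 0.2703]
tool_rot: [180.0, -0.0, 137.1]
force: [0.4, 0.0, 0.5]
grip_width: 0.0683
```

move_arm([
  [4.0, -2.26, -0.46, -0.45, 0, 0, 0.1],
  [4.0, -2.3, -0.23, -0.45, 0, 0, 0.1],
  [4.0, -2.31, 0, -0.45, 0, 0, 0.1],
  [4.0, -2.3, 0.23, -0.45, 0, 0, 0.1],
  [4.0, -2.26, 0.46, -0.45, 0, 0, 0.1],
])

```text
time_s: 1.18
tool_pos: [0.2931, 0.4426, 0.2929]
tool_rot: [180.0, -0.0, 108.4]
force: [0.1, 0.9, 0.7]
grip_width: 0.0418
```

move_arm([
  [4.0, -2.2, 0.68, -0.45, 0, 0, 0.1],
  [4.0, -2.13, 0.9, -0.45, 0, 0, 0.1],
  [4.0, -2.03, 1.1, -0.46, 0, 0, 0.1],
  [4.0, -1.9, 1.3, -0.45, 0, 0, 0.1],
  [4.0, -1.77, 1.48, -0.46, 0, 0, 0.1],
])

```text
time_s: 1.6
tool_pos: [0.3605, 0.349, 0.3157]
tool_rot: [180.0, -0.0, 79.7]
force: [0.8, -0.1, 0.2]
grip_width: 0.04
```

```bash
python3 -c "
from plan import *
plan([.6355,-.0368,.285],-24.5,20,4.0)"
```

```text
pose [0.3605 0.349  0.3157] [ 1.7999e+02 -3.0000e-02  7.9750e+01] F [ 0.8 -0.1  0.2] t 1.6
[4.0, -1.65, 1.7, 0.15, 0, 0, 0.091],[4.0, -1.49, 1.84, 0.15, 0, 0, 0.091],[4.0, -1.32, 1.97, 0.15, 0, 0, 0.091],[4.0, -1.14, 2.08, 0.15, 0, 0, 0.091],[4.0, -0.94, 2.17, 0.15, 0, 0, 0.091],
[4.0, -0.74, 2.25, 0.15, 0, 0, 0.091],[4.0, -0.53, 2.31, 0.15, 0, 0, 0.091],[4.0, -0.32, 2.35, 0.16, 0, 0, 0.091],[4.0, -0.11, 2.37, 0.15, 0, 0, 0.091],[4.0, 0.11, 2.37, 0.16, 0, 0, 0.091],
[4.0, 0.32, 2.35, 0.15, 0, 0, 0.091],[4.0, 0.54, 2.31, 0.16, 0, 0, 0.091],[4.0, 0.74, 2.25, 0.15, 0, 0, 0.091],[4.0, 0.94, 2.17, 0.16, 0, 0, 0.091],[4.0, 1.14, 2.07, 0.15, 0, 0, 0.091],
[4.0, 1.32, 1.96, 0.16, 0, 0, 0.091],[4.0, 1.5, 1.84, 0.15, 0, 0, 0.091],[4.0, 1.65, 1.69, 0.16, 0, 0, 0.091],[4.0, 1.8, 1.54, 0.15, 0, 0, 0.091],[4.0, 1.94, 1.36, 0.16, 0, 0, 0.09],
[ 0.63551606 -0.03680126  0.28495717] -24.474996827193202
```

move_arm([
  [4.0, -1.65, 1.7, 0.15, 0, 0, 0.091],
  [4.0, -1.49, 1.84, 0.15, 0, 0, 0.091],
  [4.0, -1.32, 1.97, 0.15, 0, 0, 0.091],
  [4.0, -1.14, 2.08, 0.15, 0, 0, 0.091],
  [4.0, -0.94, 2.17, 0.15, 0, 0, 0.091],
])

```text
time_s: 2.02
tool_pos: [0.4298, 0.2529, 0.3079]
tool_rot: [-180.0, -0.0, 53.7]
force: [-0.8, 0.6, 0.0]
grip_width: 0.0401
```

move_arm([
  [4.0, -0.74, 2.25, 0.15, 0, 0, 0.091],
  [4.0, -0.53, 2.31, 0.15, 0, 0, 0.091],
  [4.0, -0.32, 2.35, 0.16, 0, 0, 0.091],
  [4.0, -0.11, 2.37, 0.15, 0, 0, 0.091],
  [4.0, 0.11, 2.37, 0.16, 0, 0, 0.091],
])

```text
time_s: 2.43
tool_pos: [0.4991, 0.1567, 0.3002]
tool_rot: [-180.0, -0.0, 27.6]
force: [0.1, 0.6, 0.7]
grip_width: 0.0396
```

move_arm([
  [4.0, 0.32, 2.35, 0.15, 0, 0, 0.091],
  [4.0, 0.54, 2.31, 0.16, 0, 0, 0.091],
  [4.0, 0.74, 2.25, 0.15, 0, 0, 0.091],
  [4.0, 0.94, 2.17, 0.16, 0, 0, 0.091],
  [4.0, 1.14, 2.07, 0.15, 0, 0, 0.091],
])

```text
time_s: 2.85
tool_pos: [0.5682, 0.0607, 0.2925]
tool_rot: [-180.0, -0.0, 1.6]
force: [-0.5, 0.2, -0.3]
grip_width: 0.04
```

move_arm([
  [4.0, 1.32, 1.96, 0.16, 0, 0, 0.091],
  [4.0, 1.5, 1.84, 0.15, 0, 0, 0.091],
  [4.0, 1.65, 1.69, 0.16, 0, 0, 0.091],
  [4.0, 1.8, 1.54, 0.15, 0, 0, 0.091],
  [4.0, 1.94, 1.36, 0.16, 0, 0, 0.09],
])

```text
time_s: 3.27
tool_pos: [0.6375, -0.0351, 0.2846]
tool_rot: [-180.0, -0.0, -24.4]
force: [0.3, -0.4, -0.1]
grip_width: 0.0403
```

```bash
python3 -c "
from plan import *
plan([.6355,-.0368,.285],-24.5,1,4.0)
o=env.get_obs();print(o['qpos'])
c=cam('wrist');save(c,'w1.png')
E=ext(c,o)
C=np.array([.587,-.0143])
print('peg pred top/foot',proj(c,[[.636,-.0367,.216],[.636,-.0367,.184],[.587,-.0143,.225],[.5865+.09*.5,-.0143-.09*.866,.172]],E))
"
```

```text
pose [ 0.6375 -0.0351  0.2846] [-1.7998e+02 -1.0000e-02 -2.4420e+01] F [ 0.3 -0.4 -0.1] t 3.2667
[4.0, -0.11, 0.24, -0.04, 0, 0, 0.001],[ 0.63550358 -0.03684051  0.28500788] -24.472391564242333
[ -30.89360222   18.89391943   40.91629492   83.06804071  -12.36775432
   82.58918522 -104.33941215]
peg pred top/foot [[320.65712819 219.66249086]
 [320.35385252 207.26291422]
 [320.44256656 287.27538914]
 [378.24850101 183.34427017]]
```

View pics/w1.png

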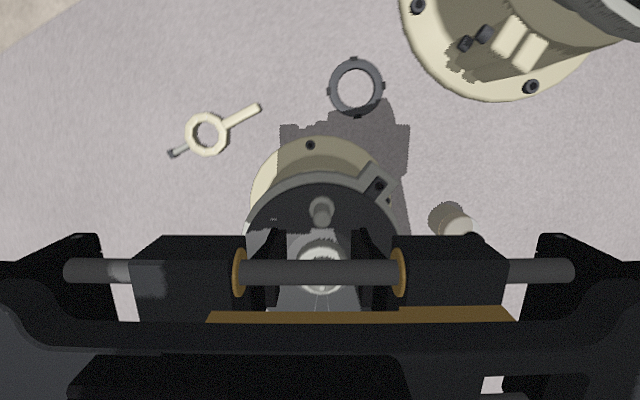

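The wrist view shows the peg at (321,210) between the open fingers and the key at (378,185), both within about 2 px of prediction. I'll lower the fingers to straddle the peg, keeping above the collar.

move_arm([
  [4.0, -0.1, 0.22, 1.3, 0, 0, 0],
  [4.0, 0, 0, 1.6, 0, 0, 0],
  [4.0, 0, 0, 1.6, 0, 0, 0],
  [4.0, 0, 0, 1.3, 0, 0, 0],
  [4.0, 0, 0, 0.7, 0, 0, 0],
])

```text
time_s: 3.73
tool_pos: [0.6342, -0.0355, 0.2176]
tool_rot: [179.9, 0.1, -24.2]
force: [-0.4, 0.8, 0.3]
grip_width: 0.0398
```

```bash
python3 -c "
from plan import *
plan([.6360,-.0367,.219],-24.5,1,4.0)
c=cam('wrist');save(c,'w2.png')
"
```

```text
pose [ 0.6342 -0.0355  0.2176] [ 1.7995e+02  1.3000e-01 -2.4150e+01] F [-0.4  0.8  0.3] t 3.7333
[4.0, 0.21, 0.03, -0.14, 0, 0, 0.006],[ 0.63601293 -0.03666476  0.21900865] -24.49737657694848
```

View pics/w2.png

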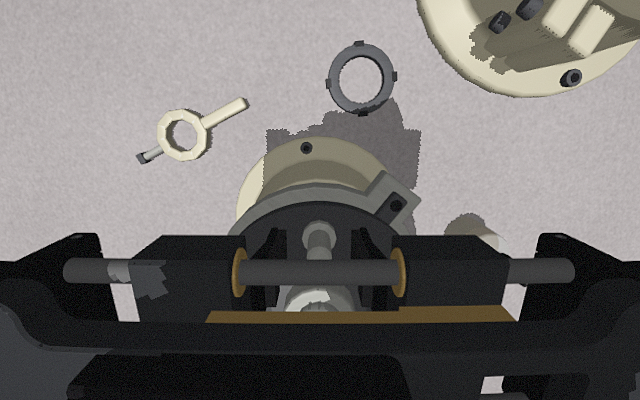

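The peg's top shows at (318,235), midway between the fingers, and nothing is in contact. Next I sweep counter-clockwise about the axis.

move_arm([
  [4.0, 0.2, -0.4, -0.1, 0, 0, -0.08],
  [4.0, -0.02, -0.45, 0, 0, 0, -0.083],
  [4.0, -0.02, -0.27, 0, 0, 0, -0.05],
  [4.0, -0.02, -0.27, 0, 0, 0, -0.05],
  [4.0, -0.02, -0.27, 0, 0, 0, -0.05],
])

```text
time_s: 4.2
tool_pos: [0.641, -0.0217, 0.2213]
tool_rot: [179.9, -0.0, -6.1]
force: [-1.5, -1.6, -0.8]
grip_width: 0.0401
```

```bash
cat > chk.py <<'E'
from h import *
o=env.get_obs();C=np.array([.5868,-.0143]);d=o['tool_pos'][:2]-C
print('r',np.linalg.norm(d),'phi',np.degrees(np.arctan2(d[1],d[0])),'yaw',o['tool_rot'],'z',o['tool_pos'][2],'F',o['force'],'q',np.round(o['qpos']),o['time_s'])
E
python3 chk.py
```

```text
r 0.05465322107594266 phi -7.750096919959393 yaw [ 1.79921928e+02 -2.12819751e-02 -6.13394150e+00] z 0.22132338193641593 F [-1.54656498 -1.6118601  -0.82777338] q [-29.  20.  37.  88. -12.  76. -87.] 4.2
```

move_arm([
  [4.0, -0.03, -0.4, 0, 0, 0, -0.07],
  [4.0, -0.03, -0.4, 0, 0, 0, -0.075],
  [4.0, -0.03, -0.4, 0, 0, 0, -0.075],
  [4.0, -0.03, -0.4, 0, 0, 0, -0.075],
  [4.0, -0.03, -0.4, 0, 0, 0, -0.075],
])

```text
time_s: 4.62
tool_pos: [0.6396, -0.0026, 0.2214]
tool_rot: [179.8, -0.1, 15.1]
force: [2.5, -3.1, -2.0]
grip_width: 0.0403
```

```bash
python3 chk.py; python3 -c "
from h import *
c=cam('top');cv2.imwrite('pics/t2.png',cv2.resize(c['img'][145:265,260:380,::-1],(600,600)))"
```

```text
r 0.05412094053218306 phi 12.448525398453388 yaw [ 1.79826033e+02 -1.14375529e-01  1.50929505e+01] z 0.22136936424960885 F [ 2.53813101 -3.102498   -2.02063734] q [-28.  19.  33.  88. -11.  75. -69.] 4.6167
```

View pics/t2.png

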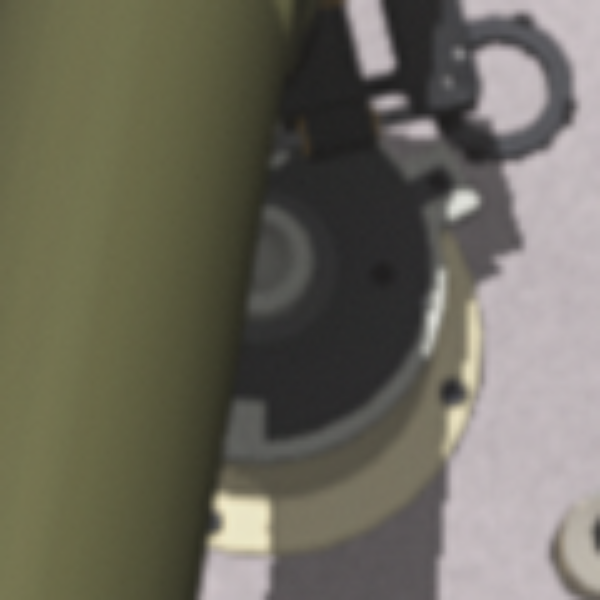

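The notch has moved to (250,420), so the plate is turning, with about 4 N on the tool. Carrying on.

move_arm([
  [4.0, -0.02, -0.5, 0, 0, 0, -0.09],
  [4.0, -0.02, -0.5, 0, 0, 0, -0.09],
  [4.0, -0.02, -0.5, 0, 0, 0, -0.09],
  [4.0, -0.02, -0.5, 0, 0, 0, -0.09],
  [4.0, -0.02, -0.5, 0, 0, 0, -0.09],
])

```text
time_s: 5.08
tool_pos: [0.6288, 0.0204, 0.2214]
tool_rot: [179.8, -0.1, 40.9]
force: [2.9, -2.0, -2.5]
grip_width: 0.0401
```

```bash
python3 chk.py
```

```text
r 0.0544806063425858 phi 39.54710980112692 yaw [ 1.79796473e+02 -1.44340366e-01  4.08614169e+01] z 0.22142675810071888 F [ 2.93717949 -1.98422641 -2.5385473 ] q [-27.  17.  29.  90.  -8.  75. -47.] 5.0833
```

move_arm([
  [4.0, -0.03, -0.5, 0, 0, 0, -0.09],
  [4.0, -0.03, -0.5, 0, 0, 0, -0.09],
  [4.0, -0.03, -0.5, 0, 0, 0, -0.09],
  [4.0, -0.03, -0.5, 0, 0, 0, -0.09],
  [4.0, -0.03, -0.5, 0, 0, 0, -0.09],
])

```text
time_s: 5.5
tool_pos: [0.6086, 0.0361, 0.2215]
tool_rot: [179.8, -0.1, 66.7]
force: [4.3, 0.8, -2.2]
grip_width: 0.0401
```

move_arm([
  [4.0, -0.03, -0.5, 0, 0, 0, -0.09],
  [4.0, -0.03, -0.5, 0, 0, 0, -0.09],
  [4.0, -0.03, -0.5, 0, 0, 0, -0.09],
  [4.0, -0.03, -0.5, 0, 0, 0, -0.09],
  [4.0, -0.03, -0.5, 0, 0, 0, -0.09],
])

```text
time_s: 5.92
tool_pos: [0.5838, 0.041, 0.2215]
tool_rot: [179.8, -0.1, 92.5]
force: [4.1, 1.6, -2.0]
grip_width: 0.0401
```

```bash
python3 chk.py;python3 -c "
from h import *
for n in ['top','scene','wrist']: save(cam(n),n+'3.png')"
```

```text
r 0.055428659892779515 phi 93.10515820700812 yaw [ 1.79771035e+02 -9.44719421e-02  9.25233521e+01] z 0.2215217699467389 F [ 4.11179758  1.642126   -1.99278693] q [-25.  11.  21.  96.  -4.  74.  -0.] 5.9167
```

View pics/top3.png

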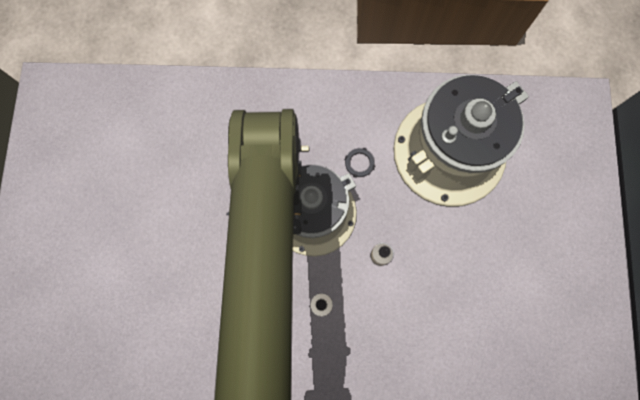

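View pics/scene3.png

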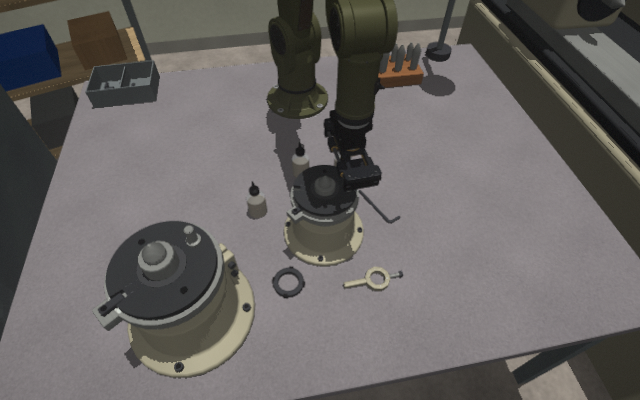

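View pics/wrist3.png

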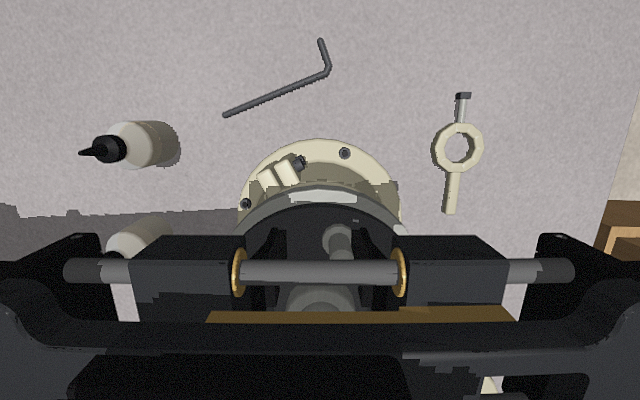

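The notch now shows at top px (342,210) and the peg is at about 79°. I'll go about 32° further and then measure closely.

move_arm([
  [4.0, 0.03, -0.5, 0, 0, 0, -0.095],
  [4.0, -0.03, -0.5, 0, 0, 0, -0.095],
  [4.0, -0.03, -0.5, 0, 0, 0, -0.095],
  [4.0, -0.03, -0.5, 0, 0, 0, -0.095],
  [4.0, -0.03, -0.5, 0, 0, 0, -0.095],
])

```text
time_s: 6.48
tool_pos: [0.5598, 0.0326, 0.2213]
tool_rot: [179.9, 0.1, 119.5]
force: [2.3, -0.2, -0.6]
grip_width: 0.04
```

```bash
python3 chk.py;python3 -c "
from h import *
c=cam('top');cv2.imwrite('pics/t4.png',cv2.resize(c['img'][160:240,290:370,::-1],(600,600),interpolation=2))
c=cam('scene');cv2.imwrite('pics/s4.png',cv2.resize(c['img'][150:250,270:370,::-1],(600,600),interpolation=2))"
```

```text
r 0.054098440551047774 phi 119.91244597638914 yaw [1.79873533e+02 9.08349535e-02 1.19537464e+02] z 0.2212787432105968 F [ 2.33017774 -0.15247445 -0.58352611] q [-23.   8.  19.  99.  -3.  73.  26.] 6.4833
```

View pics/t4.png

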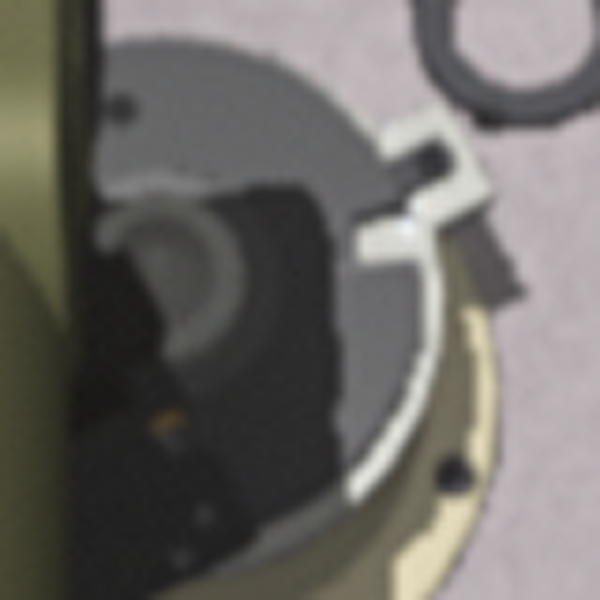

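View pics/s4.png

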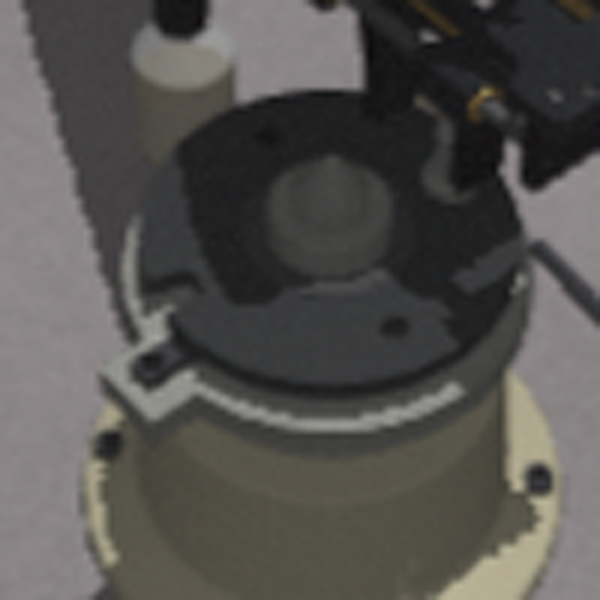

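```bash
python3 -c "
from h import *
a=cam('top');b=cam('scene');C=np.array([.5868,-.0143])
T=lambda x,y:[290+x/7.5,160+y/7.5]
S=lambda x,y:[270+x/6,150+y/6]
for nm,c,uv,z in [('n in T lo',a,T(364,263),.184),('n in T up',a,T(356,228),.184),('n mouth lo T',a,T(428,250),.184),('n mouth up T',a,T(408,214),.184),('n in S up',b,S(193,274),.184),('n in S lo',b,S(205,293),.184),('keyend T',a,T(435,160),.172),('keyend S',b,S(150,362),.172),('keyrim T',a,T(392,180),.172)]:
    p=onz(c,[uv],z,ext(c))[0];d=p[:2]-C;print(nm,p.round(4),np.degrees(np.arctan2(d[1],d[0])).round(1),np.linalg.norm(d).round(4))
"

```

```text
n in T lo [ 0.5939 -0.0718  0.184 ] -83.0 0.0579
n in T up [ 0.6042 -0.0692  0.184 ] -72.5 0.0576
n mouth lo T [ 0.5983 -0.0901  0.184 ] -81.4 0.0767
n mouth up T [ 0.6088 -0.0841  0.184 ] -72.5 0.0732
n in S up [ 0.6021 -0.0707  0.184 ] -74.8 0.0584
n in S lo [ 0.6121 -0.0676  0.184 ] -64.6 0.059
keyend T [ 0.6282 -0.092   0.172 ] -62.0 0.088
keyend S [ 0.6319 -0.0921  0.172 ] -59.9 0.0899
keyrim T [ 0.6217 -0.0796  0.172 ] -61.8 0.074
```

The top view gives the notch at about -77° and the key at about -61°. The scene-view corner picks disagree, so I'll turn about 11° more, then lift off and look down with the wrist camera.

move_arm([
  [4.0, -0.03, -0.37, 0, 0, 0, -0.07],
  [4.0, -0.02, -0.36, 0, 0, 0, -0.07],
  [4.0, -0.02, -0.35, 0, 0, 0, -0.06],
  [4.0, 0, 0, 0, 0, 0, 0],
  [4.0, 0, 0, 0, 0, 0, 0],
])

```text
time_s: 7.1
tool_pos: [0.5502, 0.027, 0.2206]
tool_rot: [-180.0, -0.0, 130.8]
force: [0.1, 0.4, 0.4]
grip_width: 0.0401
```

```bash
python3 chk.py;python3 -c "
from plan import *
o=env.get_obs();p=o['tool_pos'];plan([p[0],p[1],.29],o['tool_rot'][2],3,4.0)"
```

```text
r 0.05515634005879897 phi 131.53542554048343 yaw [-1.79998529e+02 -2.30220752e-02  1.30761688e+02] z 0.22059482970895947 F [0.06686957 0.41281881 0.36475296] q [-23.   7.  19. 100.  -2.  73.  37.] 7.1
pose [0.5502 0.027  0.2206] [-1.8000e+02 -2.0000e-02  1.3076e+02] F [0.1 0.4 0.4] t 7.1
[4.0, -0.0, 0.0, -2.31, 0, 0, -0.0],[4.0, 0.0, 0.0, -2.32, 0, 0, -0.0],[4.0, 0.0, 0.0, -2.31, 0, 0, -0.0],[0.55022677 0.02698705 0.28999483] 130.76168810243823
```

move_arm([
  [4.0, 0, 0.4, 0, 0, 0, 0],
  [4.0, 0, 0.2, -1.5, 0, 0, 0],
  [4.0, 0, 0, -2.5, 0, 0, 0],
  [4.0, 0, 0, -3.0, 0, 0, 0],
  [4.0, -3, 0, -1.0, 0, 0, 0],
])

```text
time_s: 7.52
tool_pos: [0.5743, 0.0138, 0.305]
tool_rot: [179.7, -0.1, 131.3]
force: [2.7, 1.0, 0.5]
grip_width: 0.0397
```

move_arm([
  [4.0, -3.7, 0, 0, 0, 0, 0],
  [4.0, -3.7, 0, 0, 0, 0, 0],
  [4.0, -3.5, 0, 0, 0, 0, 0],
  [4.0, -1.5, 0, 0, 0, 0, 0],
  [4.0, 0, 0, 0, 0, 0, 0],
])

```text
time_s: 7.93
tool_pos: [0.6568, -0.0903, 0.2991]
tool_rot: [-179.8, 0.1, 130.5]
force: [-1.1, 0.4, -0.7]
grip_width: 0.0399
```

```bash
python3 chk.py;python3 -c "
from h import *
import pickle
o=env.get_obs();c=cam('wrist');save(c,'w5.png');pickle.dump((o,c),open('w5.pkl','wb'))
print(o['tool_pos'],proj(c,[[.5868+.07*.5,-.0143-.07*.866,.172]],ext(c,o)))
c=cam('top');cv2.imwrite('pics/t5.png',cv2.resize(c['img'][160:240,270:370,::-1],(750,600),interpolation=2))"
```

```text
r 0.10333877399883953 phi -47.33043226964279 yaw [-1.79799944e+02  1.06360875e-01  1.30530019e+02] z 0.29913845517017795 F [-1.0849083   0.37707605 -0.69253525] q [-13.  20.  24.  77.  -8.  85.  51.] 7.9333
[ 0.65683984 -0.09028239  0.29913846] [[301.72660871 163.6229527 ]]
```

View pics/w5.png

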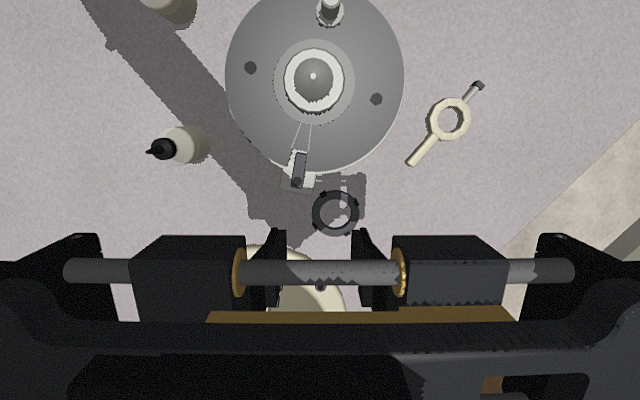

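View pics/t5.png

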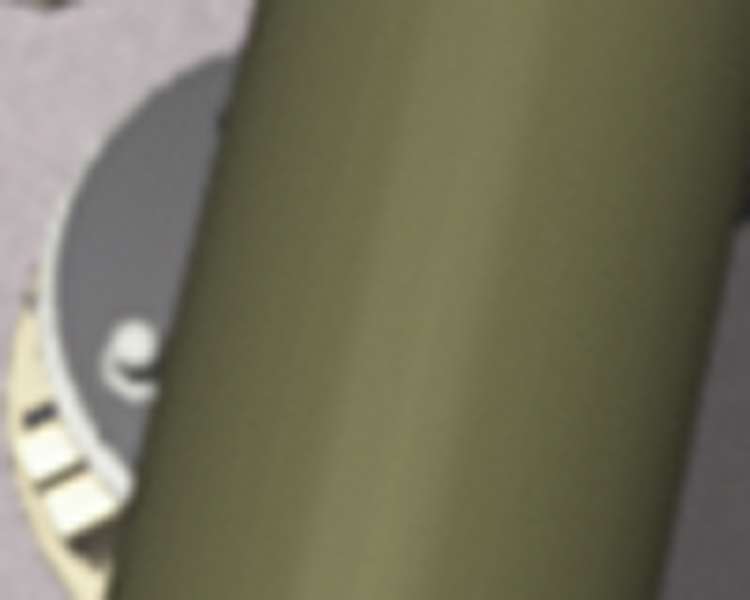

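Excellent view: the notch is at about (300,165) with the dark key in it. I'll zoom in and measure.

```bash
python3 -c "
from h import *
import pickle
o,c=pickle.load(open('w5.pkl','rb'))
cv2.imwrite('pics/w5c.png',cv2.resize(c['img'][115:195,260:360,::-1],(800,640)[:2] if 0 else (750,600),interpolation=2))"
```

```text
(no output)
```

View pics/w5c.png

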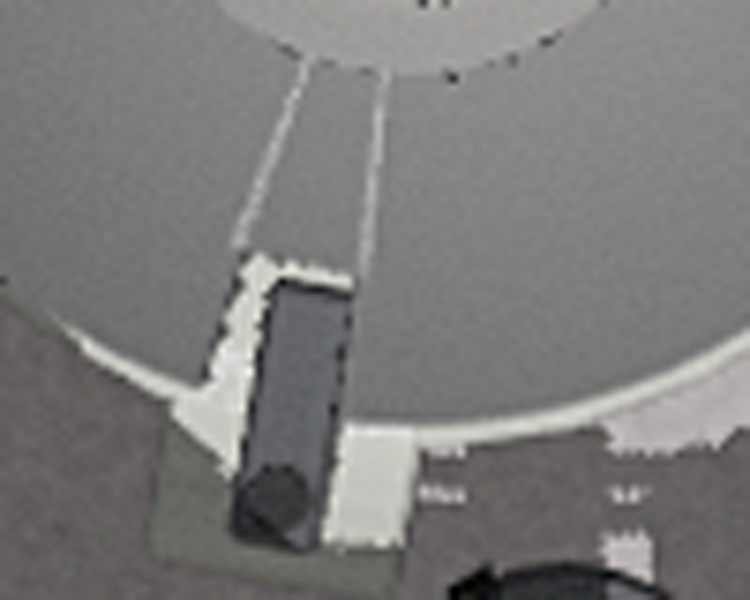

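```bash
python3 -c "
from h import *
import pickle
o,c=pickle.load(open('w5.pkl','rb'));E=ext(c,o)
U=lambda x,y:[260+x/7.5,115+y/7.5]
tip=onz(c,[[313.5,76]],.225,E)[0];print('tip',tip)
g=dict(kin=(U(313,288),.171),kout=(U(275,545),.171),koutL=(U(235,535),.17),koutR=(U(318,548),.17),kinL=(U(277,280),.17),kinR=(U(355,292),.17),nL=(U(246,256),.1845),nR=(U(357,272),.1845),nmL=(U(205,385),.1845),nmR=(U(342,425),.1845),lL0=(U(303,60),.1845),lR0=(U(385,75),.1845),lL1=(U(238,245),.1845),lR1=(U(364,265),.1845),peg=([329,10],.216))
for C in (tip[:2],np.array([.5868,-.0143])):
  print(C)
  for k,(uv,z) in g.items():
    p=onz(c,[uv],z,E)[0];d=p[:2]-C;print(k,p.round(4),np.degrees(np.arctan2(d[1],d[0])).round(2),np.linalg.norm(d).round(4))
"
```

```text
tip [ 0.58605358 -0.01393421  0.225     ]
[ 0.58605358 -0.01393421]
kin [ 0.6157 -0.0677  0.171 ] -61.09 0.0614
kout [ 0.633  -0.0962  0.171 ] -60.29 0.0947
koutL [ 0.6283 -0.0988  0.17  ] -63.51 0.0948
koutR [ 0.6376 -0.0931  0.17  ] -56.96 0.0945
kinL [ 0.6117 -0.07    0.17  ] -65.39 0.0616
kinR [ 0.6201 -0.0648  0.17  ] -56.22 0.0612
nL [ 0.6069 -0.0681  0.1845] -68.92 0.0581
nR [ 0.6181 -0.0611  0.1845] -55.82 0.057
nmL [ 0.6129 -0.0832  0.1845] -68.83 0.0743
nmR [ 0.6284 -0.0763  0.1845] -55.79 0.0754
lL0 [ 0.5978 -0.0466  0.1845] -70.19 0.0347
lR0 [ 0.6061 -0.0417  0.1845] -54.26 0.0342
lL1 [ 0.6054 -0.0678  0.1845] -70.21 0.0572
lR1 [ 0.6182 -0.0599  0.1845] -55.07 0.0561
peg [0.5655 0.0266 0.216 ] 116.9 0.0454
[ 0.5868 -0.0143]
kin [ 0.6157 -0.0677  0.171 ] -61.54 0.0607
kout [ 0.633  -0.0962  0.171 ] -60.58 0.094
koutL [ 0.6283 -0.0988  0.17  ] -63.82 0.0941
koutR [ 0.6376 -0.0931  0.17  ] -57.22 0.0938
kinL [ 0.6117 -0.07    0.17  ] -65.88 0.061
kinR [ 0.6201 -0.0648  0.17  ] -56.61 0.0605
nL [ 0.6069 -0.0681  0.1845] -69.49 0.0575
nR [ 0.6181 -0.0611  0.1845] -56.24 0.0563
nmL [ 0.6129 -0.0832  0.1845] -69.27 0.0737
nmR [ 0.6284 -0.0763  0.1845] -56.11 0.0747
lL0 [ 0.5978 -0.0466  0.1845] -71.16 0.0341
lR0 [ 0.6061 -0.0417  0.1845] -54.93 0.0335
lL1 [ 0.6054 -0.0678  0.1845] -70.8 0.0566
lR1 [ 0.6182 -0.0599  0.1845] -55.49 0.0554
peg [0.5655 0.0266 0.216 ] 117.52 0.0461
```

Notch at -62.3° and key at -60.2°, so about 2° remains. The finger-geometry estimate, -62.4°, agrees. I'll go back in and push about 2 mm more.

```bash
python3 -c "
from plan import *
plan([.556,.0324,.285],132.9,6,4.0)"
```

```text
pose [ 0.6556 -0.0857  0.2997] [-1.7992e+02 -7.0000e-02  1.3085e+02] F [0.5 1.2 0.6] t 8.0333
[4.0, 2.57, 0.03, 0.24, 0, 0, -0.006],[4.0, 2.58, 0.05, 0.25, 0, 0, -0.006],[4.0, 2.57, 0.06, 0.24, 0, 0, -0.006],[4.0, 2.58, 0.08, 0.25, 0, 0, -0.006],[4.0, 2.57, 0.09, 0.24, 0, 0, -0.006],
[4.0, 2.57, 0.11, 0.25, 0, 0, -0.006],[0.55605498 0.03239867 0.28496912] 132.90816054563314
```

move_arm([
  [4.0, 2.6, 0.03, 0.1, 0, 0, -0.006],
  [4.0, 2.6, 0.05, 0.1, 0, 0, -0.006],
  [4.0, 2.6, 0.06, 0.25, 0, 0, -0.006],
  [4.0, 2.6, 0.08, 0.25, 0, 0, -0.006],
  [4.0, 2.55, 0.1, 0.25, 0, 0, -0.006],
])

```text
time_s: 8.45
tool_pos: [0.5702, 0.0162, 0.2913]
tool_rot: [180.0, -0.0, 132.8]
force: [0.3, 0.3, -0.4]
grip_width: 0.0399
```

move_arm([
  [4.0, 2.5, 0.1, 0.5, 0, 0, -0.006],
  [4.0, 0, 0, 0, 0, 0, 0],
  [4.0, 0, 0, 0, 0, 0, 0],
])

```text
time_s: 8.7
tool_pos: [0.5544, 0.0354, 0.2864]
tool_rot: [179.9, -0.1, 133.3]
force: [0.2, -0.2, 1.0]
grip_width: 0.0401
```

```bash
python3 -c "
from plan import *
plan([.556,.0324,.2205],132.9,5,4.0)"
```

```text
pose [0.5544 0.0354 0.2864] [ 1.7994e+02 -5.0000e-02  1.3331e+02] F [ 0.2 -0.2  1. ] t 8.7
[4.0, -0.06, -0.02, 1.32, 0, 0, 0.001],[4.0, -0.07, -0.02, 1.32, 0, 0, 0.002],[4.0, -0.06, -0.02, 1.32, 0, 0, 0.001],[4.0, -0.07, -0.01, 1.32, 0, 0, 0.002],[4.0, -0.06, -0.02, 1.31, 0, 0, 0.001],
[0.55593749 0.03240454 0.22053687] 132.91336938527846
```

move_arm([
  [4.0, -0.06, 0, 1.3, 0, 0, 0],
  [4.0, -0.06, 0, 1.7, 0, 0, 0],
  [4.0, -0.06, 0, 1.7, 0, 0, 0],
  [4.0, -0.06, 0, 1.3, 0, 0, 0],
  [4.0, -0.06, 0, 0.6, 0, 0, 0],
])

```text
time_s: 9.12
tool_pos: [0.5571, 0.0295, 0.2184]
tool_rot: [-179.9, -0.1, 133.0]
force: [-0.9, 0.1, -0.2]
grip_width: 0.0399
```

move_arm([
  [4.0, 0, -0.2, 0, 0, 0, 0],
  [4.0, 0, -0.2, 0, 0, 0, 0],
  [4.0, 0, -0.2, 0, 0, 0, 0],
  [4.0, 0, -0.1, 0, 0, 0, 0],
  [4.0, 0, 0, 0, 0, 0, 0],
])

```text
time_s: 9.53
tool_pos: [0.553, 0.025, 0.221]
tool_rot: [179.9, 0.0, 133.0]
force: [0.3, -0.3, 0.3]
grip_width: 0.0402
```

```bash
python3 chk.py; python3 -c "
from plan import *
plan([.5487,.0256,.2205],132.9,5,4.0)"
```

```text
r 0.051814210502443 phi 130.7387120787394 yaw [1.79917890e+02 4.77041753e-02 1.33000471e+02] z 0.221049194591414 F [ 0.31376058 -0.32610918  0.33326796] q [-23.   7.  19. 100.  -3.  73.  40.] 9.5333
pose [0.553 0.025 0.221] [1.7992e+02 5.0000e-02 1.3300e+02] F [ 0.3 -0.3  0.3] t 9.5333
[4.0, 0.07, -0.05, 0.01, 0, 0, 0.0],[4.0, 0.07, -0.05, 0.01, 0, 0, 0.0],[4.0, 0.07, -0.06, 0.01, 0, 0, 0.001],[4.0, 0.06, -0.05, 0.01, 0, 0, 0.0],[4.0, 0.07, -0.06, 0.01, 0, 0, 0.001],
[0.54869225 0.02560616 0.22054919] 132.88587952894366
```

move_arm([
  [4.0, 0.17, 0, 0, 0, 0, 0],
  [4.0, 0.17, -0.05, 0, 0, 0, 0],
  [4.0, 0, -0.12, 0, 0, 0, 0],
  [4.0, 0, -0.12, 0, 0, 0, 0],
  [4.0, 0, 0, 0, 0, 0, 0],
])

```text
time_s: 9.95
tool_pos: [0.5483, 0.0271, 0.2203]
tool_rot: [179.9, -0.0, 133.1]
force: [0.9, 3.2, 0.8]
grip_width: 0.0399
```

```bash
python3 chk.py; python3 -c "
from plan import *
plan([.5487,.0256,.2205],132.9,1,4.0)"
```

```text
r 0.056533811761335415 phi 132.88951647338143 yaw [ 1.79897831e+02 -4.73446056e-02  1.33097825e+02] z 0.22031040070030297 F [0.94188187 3.1687735  0.83972003] q [-23.   7.  19. 101.  -2.  73.  40.] 9.95
pose [0.5483 0.0271 0.2203] [ 1.799e+02 -5.000e-02  1.331e+02] F [0.9 3.2 0.8] t 9.95
[4.0, -0.14, -0.08, -0.02, 0, 0, 0.003],[0.54869623 0.02555162 0.2205104 ] 132.92593745089852
```

move_arm([
  [4.0, 0, -0.05, 0, 0, 0, 0],
  [4.0, 0, -0.03, 0, 0, 0, 0],
  [4.0, 0, 0, 0, 0, 0, 0],
  [4.0, 0, 0, 0, 0, 0, 0],
])

```text
time_s: 10.28
tool_pos: [0.5478, 0.0255, 0.2202]
tool_rot: [180.0, -0.0, 133.0]
force: [0.4, 4.6, 0.5]
grip_width: 0.0399
```

```bash
python3 chk.py; python3 -c "
from plan import *
plan([.5487,.0256,.2205],132.9,1,4.0)"
```

```text
r 0.055769072123855755 phi 134.41987472868107 yaw [ 1.79972670e+02 -1.11991022e-03  1.33049369e+02] z 0.22015881454753078 F [0.44834596 4.57353273 0.52721734] q [-23.   7.  19. 101.  -2.  73.  40.] 10.2833
pose [0.5478 0.0255 0.2202] [179.97  -0.   133.05] F [0.4 4.6 0.5] t 10.2833
[4.0, -0.06, 0.07, -0.03, 0, 0, 0.003],[0.54868772 0.02557132 0.22045881] 132.8774813356217
```

move_arm([
  [4.0, 0, 0.6, 0, 0, 0, 0],
  [4.0, 0, 0.4, -1.0, 0, 0, 0],
  [4.0, 0, 0, -2.5, 0, 0, 0],
  [4.0, 0, 0, -3.0, 0, 0, 0],
  [4.0, -3, 0, -1.5, 0, 0, 0],
])

```text
time_s: 10.7
tool_pos: [0.5749, 0.0145, 0.3042]
tool_rot: [179.8, -0.1, 133.4]
force: [1.0, 0.5, 0.4]
grip_width: 0.0398
```

move_arm([
  [4.0, -3.7, 0, 0, 0, 0, 0],
  [4.0, -3.7, 0, 0, 0, 0, 0],
  [4.0, -3.0, 0, 0, 0, 0, 0],
  [4.0, -1.0, 0, 0, 0, 0, 0],
  [4.0, 0, 0, 0, 0, 0, 0],
])

```text
time_s: 11.12
tool_pos: [0.6539, -0.0774, 0.2995]
tool_rot: [-179.8, 0.1, 132.7]
force: [-0.5, 0.4, 0.1]
grip_width: 0.0404
```

```bash
python3 -c "
from h import *
import pickle
cam('top')
o=env.get_obs();c=cam('wrist');save(c,'w6.png');pickle.dump((o,c),open('w6.pkl','wb'))
print(o['tool_pos'],o['tool_rot'])
uv=proj(c,[[.5868+.07*.5,-.0143-.07*.866,.172],[.5865,-.014,.225]],ext(c,o));print(uv)
x,y=(uv[0]-[50,40]).astype(int);print(x,y)
cv2.imwrite('pics/w6c.png',cv2.resize(c['img'][y:y+80,x:x+100,::-1],(750,600),interpolation=2))
"
```

```text
[ 0.65321489 -0.07491577  0.29963324] [-1.79871766e+02 -4.74617795e-03  1.32863360e+02]
[[295.10806276 177.48930888]
 [308.84050789  97.43854109]]
245 137
```

View pics/w6c.png

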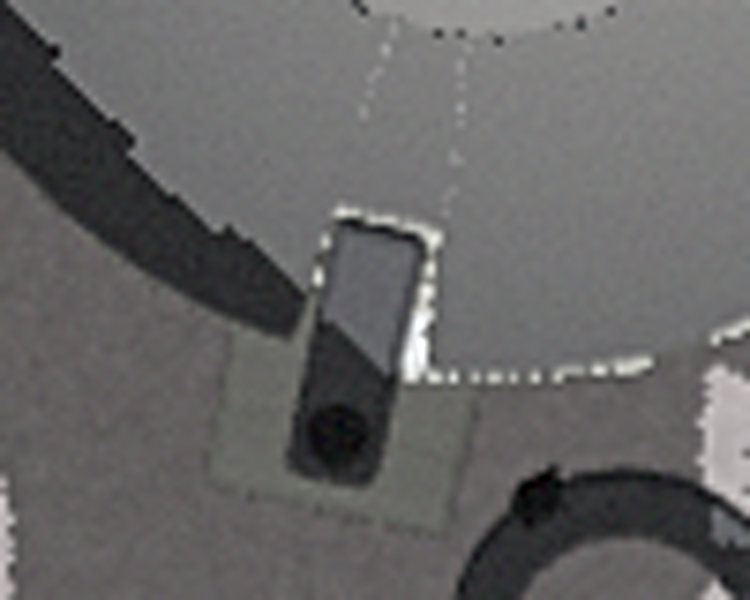

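```bash
python3 -c "
from h import *
import pickle
o,c=pickle.load(open('w6.pkl','rb'));E=ext(c,o)
U=lambda x,y:[245+x/7.5,137+y/7.5]
g=dict(kinL=(U(336,225),.17),kinR=(U(422,240),.17),koutL=(U(290,465),.17),koutR=(U(380,485),.17),nL=(U(331,210),.1845),nR=(U(443,235),.1845),nmL=(U(300,325),.1845),nmR=(U(428,376),.1845),lL0=(U(393,25),.1845),lR0=(U(463,45),.1845),lL1=(U(362,115),.1845),lR1=(U(458,140),.1845),nL_0=(U(312,300),.1845),nR_0=(U(432,330),.1845))
C=np.array([.5865,-.0140])
for k,(uv,z) in g.items():
    p=onz(c,[uv],z,E)[0];d=p[:2]-C;print(k,p.round(4),np.degrees(np.arctan2(d[1],d[0])).round(2),np.linalg.norm(d).round(4))
"
```

```text
kinL [ 0.6115 -0.0712  0.17  ] -66.37 0.0624
kinR [ 0.6208 -0.0652  0.17  ] -56.18 0.0616
koutL [ 0.628 -0.099  0.17 ] -64.01 0.0946
koutR [ 0.6384 -0.0931  0.17  ] -56.72 0.0946
nL [ 0.6094 -0.0674  0.1845] -66.85 0.0581
nR [ 0.6212 -0.0606  0.1845] -53.3 0.0581
nmL [ 0.6159 -0.0806  0.1845] -66.2 0.0727
nmR [ 0.6315 -0.0747  0.1845] -53.45 0.0756
lL0 [ 0.6003 -0.0461  0.1845] -66.76 0.035
lR0 [ 0.6079 -0.0423  0.1845] -52.95 0.0354
lL1 [ 0.6046 -0.0564  0.1845] -66.93 0.0461
lR1 [ 0.6149 -0.0509  0.1845] -52.44 0.0466
nL_0 [ 0.6149 -0.0772  0.1845] -65.82 0.0693
nR_0 [ 0.628  -0.0701  0.1845] -53.5 0.0698
```

The key sits inside the notch with a gap on both sides: key about -60.6°, notch about -59.9°. That 0.7° offset is about 0.9 mm at 70 mm out, inside the 2° window. Next I'll straddle the peg centrally and press.

```bash
python3 -c "
from plan import *
plan([.5596,.0327,.285],120,6,4.0)"
```

```text
pose [ 0.6529 -0.0731  0.2999] [-1.7994e+02 -5.0000e-02  1.3300e+02] F [-0.2  1.6 -0.1] t 11.2167
[4.0, 2.35, 0.06, 0.25, 0, 0, 0.038],[4.0, 2.35, -0.02, 0.25, 0, 0, 0.038],[4.0, 2.35, -0.11, 0.25, 0, 0, 0.038],[4.0, 2.34, -0.2, 0.25, 0, 0, 0.038],[4.0, 2.33, -0.3, 0.24, 0, 0, 0.037],
[4.0, 2.33, -0.38, 0.25, 0, 0, 0.038],[0.55954621 0.03271841 0.28495093] 119.99061442708529
```

move_arm([
  [4.0, 2.35, 0.06, 0.1, 0, 0, 0.038],
  [4.0, 2.35, -0.02, 0.1, 0, 0, 0.038],
  [4.0, 2.35, -0.11, 0.25, 0, 0, 0.038],
  [4.0, 2.34, -0.2, 0.25, 0, 0, 0.038],
  [4.0, 2.33, -0.3, 0.25, 0, 0, 0.038],
])

```text
time_s: 11.63
tool_pos: [0.5736, 0.0175, 0.291]
tool_rot: [180.0, -0.0, 122.2]
force: [0.4, 0.0, -0.3]
grip_width: 0.04
```

move_arm([
  [4.0, 2.33, -0.38, 0.5, 0, 0, 0.038],
  [4.0, 0, 0, 0, 0, 0, 0],
  [4.0, 0, 0, 0, 0, 0, 0],
  [4.0, 0, 0, 0, 0, 0, 0],
])

```text
time_s: 11.97
tool_pos: [0.5595, 0.0331, 0.2863]
tool_rot: [179.9, 0.0, 120.1]
force: [-0.2, 0.2, 0.9]
grip_width: 0.04
```

```bash
python3 -c "
from plan import *
plan([.5596,.0327,.217],120,5,4.0)"
```

```text
pose [0.5595 0.0331 0.2863] [1.7994e+02 2.0000e-02 1.2008e+02] F [-0.2  0.2  0.9] t 11.9667
[4.0, -0.01, -0.0, 1.39, 0, 0, 0.0],[4.0, -0.01, -0.0, 1.38, 0, 0, 0.0],[4.0, -0.01, -0.0, 1.39, 0, 0, 0.0],[4.0, -0.0, -0.01, 1.38, 0, 0, 0.001],[4.0, -0.01, -0.0, 1.39, 0, 0, 0.0],
[0.55965234 0.03270181 0.21697437] 120.02014096799617
```

move_arm([
  [4.0, 0, 0, 1.4, 0, 0, 0],
  [4.0, 0, 0, 1.7, 0, 0, 0],
  [4.0, 0, 0, 1.7, 0, 0, 0],
  [4.0, 0, 0, 1.4, 0, 0, 0],
  [4.0, 0, 0, 0.7, 0, 0, 0],
])

```text
time_s: 12.38
tool_pos: [0.5593, 0.0315, 0.2148]
tool_rot: [-179.9, -0.0, 119.9]
force: [-0.1, 0.3, 0.2]
grip_width: 0.0398
```

move_arm([
  [4.0, 0, 0, 0.2, 0, 0, 0],
  [4.0, 0, 0, 0.2, 0, 0, 0],
  [4.0, 0, 0, 0.15, 0, 0, 0],
  [4.0, 0, 0, 0, 0, 0, 0],
])

```text
time_s: 12.72
tool_pos: [0.5603, 0.0324, 0.2117]
tool_rot: [179.9, 0.0, 120.0]
force: [0.2, -0.2, -0.0]
grip_width: 0.0399
```

```bash
python3 chk.py
```

```text
r 0.0537326481558336 phi 119.57012318452048 yaw [1.79936469e+02 2.60545486e-02 1.19955312e+02] z 0.2117064484076521 F [ 0.24893235 -0.22368664 -0.04554412] q [-25.   9.  21. 100.  -3.  72.  27.] 12.7167
```

Tips are at about 0.1867, roughly 2 mm above the plate. Pressing gently in small steps.

move_arm([
  [4.0, 0, 0, 0.1, 0, 0, 0],
  [4.0, 0, 0, 0.1, 0, 0, 0],
  [4.0, 0, 0, 0.1, 0, 0, 0],
  [4.0, 0, 0, 0.1, 0, 0, 0],
])

```text
time_s: 13.05
tool_pos: [0.5601, 0.0326, 0.2086]
tool_rot: [179.9, 0.0, 120.0]
force: [-1.9, -0.7, 9.3]
grip_width: 0.0402
```

move_arm([
  [4.0, 0, 0, 0.1, 0, 0, 0],
  [4.0, 0, 0, 0.1, 0, 0, 0],
  [4.0, 0, 0, 0.1, 0, 0, 0],
])

```text
time_s: 13.3
tool_pos: [0.5601, 0.0326, 0.206]
tool_rot: [179.9, 0.0, 120.0]
force: [-3.4, -1.5, 8.6]
grip_width: 0.0401
```

move_arm([
  [4.0, 0, 0, 0.1, 0, 0, 0],
  [4.0, 0, 0, 0.1, 0, 0, 0],
  [4.0, 0, 0, 0.1, 0, 0, 0],
])

```text
time_s: 13.55
tool_pos: [0.5602, 0.0326, 0.2031]
tool_rot: [179.9, 0.0, 120.0]
force: [-3.4, -0.1, 9.1]
grip_width: 0.0401
```

Still sinking at about 9 N, and already below the key's top (plate top at about 0.178), so the key is in the notch.

move_arm([
  [4.0, 0, 0, 0.1, 0, 0, 0],
  [4.0, 0, 0, 0.1, 0, 0, 0],
  [4.0, 0, 0, 0.1, 0, 0, 0],
  [4.0, 0, 0, 0.1, 0, 0, 0],
])

```text
time_s: 13.88
tool_pos: [0.5602, 0.0326, 0.1991]
tool_rot: [179.9, 0.0, 120.0]
force: [-3.2, -0.5, 8.5]
grip_width: 0.0396
```

move_arm([
  [4.0, 0, 0, 0.1, 0, 0, 0],
  [4.0, 0, 0, 0.1, 0, 0, 0],
])

```text
time_s: 14.05
tool_pos: [0.5603, 0.0326, 0.1983]
tool_rot: [179.9, -0.0, 119.9]
force: [-6.8, -0.7, 19.5]
grip_width: 0.0403
```

move_arm([
  [4.0, 0, 0, 0.05, 0, 0, 0],
  [4.0, 0, 0, 0, 0, 0, 0],
  [4.0, 0, 0, 0, 0, 0, 0],
  [4.0, 0, 0, 0, 0, 0, 0],
  [4.0, 0, 0, 0, 0, 0, 0],
])

```text
time_s: 14.47
tool_pos: [0.5603, 0.0327, 0.1983]
tool_rot: [179.8, -0.0, 119.9]
force: [-6.7, -0.5, 17.4]
grip_width: 0.0399
```

move_arm([
  [4.0, 0, 0, -0.2, 0, 0, 0],
  [4.0, 0, 0, -1.0, 0, 0, 0],
  [4.0, 0, 0, -2.0, 0, 0, 0],
  [4.0, 0, 0, -3.0, 0, 0, 0],
  [4.0, 0, 0, -3.5, 0, 0, 0],
])

```text
time_s: 14.88
tool_pos: [0.5587, 0.0325, 0.2913]
tool_rot: [-179.8, -0.1, 120.0]
force: [0.7, -1.1, 0.3]
grip_width: 0.0399
```

move_arm([
  [4.0, -3.5, 0, -0.5, 0, 0, 0],
  [4.0, -3.5, 0, 0, 0, 0, 0],
  [4.0, -3.5, 0, 0, 0, 0, 0],
  [4.0, -2.0, 0, 0, 0, 0, 0],
  [4.0, 0, 0, 0, 0, 0, 0],
])

```text
time_s: 15.3
tool_pos: [0.623, -0.0819, 0.2965]
tool_rot: [-179.9, 0.2, 119.5]
force: [-1.0, -0.5, 0.2]
grip_width: 0.04
```

```bash
python3 -c "
from h import *
import pickle
s=cam('scene');save(s,'s7.png');cam('top')
o=env.get_obs();c=cam('wrist');save(c,'w7.png');pickle.dump((o,c),open('w7.pkl','wb'))
print(o['tool_pos'],o['tool_rot'],o['force'],o['time_s'])
uv=proj(c,[[.5868+.07*.5,-.0143-.07*.866,.172],[.5865,-.014,.225]],ext(c,o));print(uv)
x,y=(uv[0]-[50,40]).astype(int);print(x,y)
cv2.imwrite('pics/w7c.png',cv2.resize(c['img'][y:y+80,x:x+100,::-1],(750,600),interpolation=2))
"
```

```text
[ 0.62219595 -0.07639058  0.29632609] [-1.79959347e+02 -2.23965575e-02  1.19865283e+02] [ 0.28590504  0.7414803  -0.08242194] 15.4
[[319.5490948  198.43748902]
 [319.46208924 123.64362717]]
269 158
```

View pics/w7c.png

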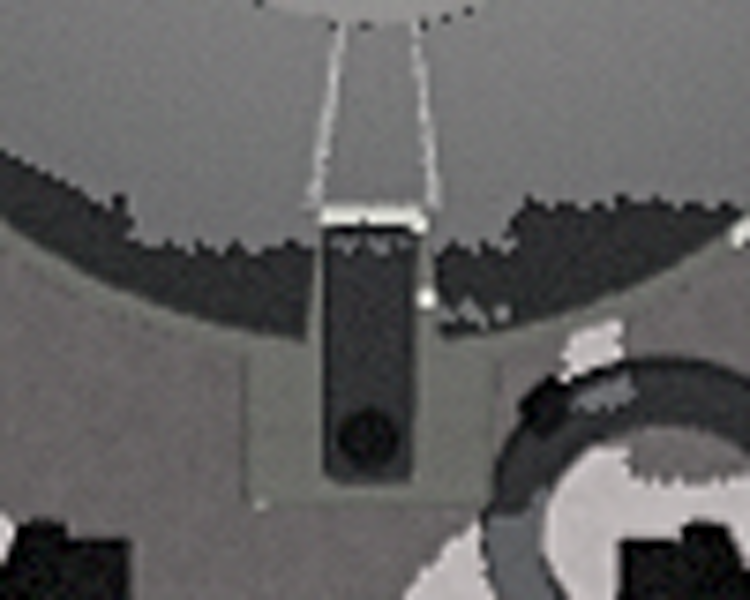

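View pics/s7.png

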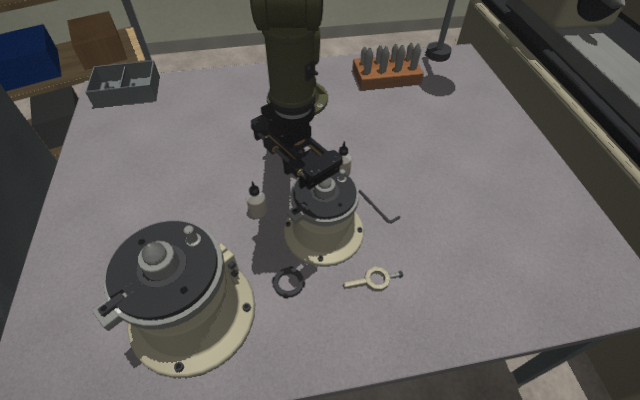

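The key is centred in the notch: key mid px 368 against notch mouth mid 373 in the crop, about 0.6 mm. The nut (289,282), dog (376,278), hex key and bottle (256,203) are where they started in the scene view. I'll raise the hand clear, check again and hand in.

move_arm([
  [4.0, 0, 0, -2.0, 0, 0, 0],
  [4.0, 0, 0, -2.5, 0, 0, 0],
  [4.0, 0, 0, -1.5, 0, 0, 0],
  [4.0, 0, 0, 0, 0, 0, 0],
  [4.0, 0, 0, 0, 0, 0, 0],
])

```text
time_s: 15.87
tool_pos: [0.6224, -0.0741, 0.3575]
tool_rot: [179.9, 0.0, 120.1]
force: [-0.2, -0.9, -0.4]
grip_width: 0.04
```

```bash
python3 -c "
from h import *
o=env.get_obs();print(o['tool_pos'],o['force'],o['time_s'])
b=cam('scene')['img'].astype(int);a=cv2.imread('pics/scene0.png')[:,:,::-1].astype(int)
for n,(x,y) in dict(nut=(289,282),dog=(376,278),hex=(380,207),oil=(256,203)).items():
    A=a[y-25:y+25,x-30:x+30].astype(np.float32);B=b[y-25:y+25,x-30:x+30].astype(np.float32)
    g=lambda z:cv2.cvtColor(z,cv2.COLOR_RGB2GRAY)
    print(n,cv2.phaseCorrelate(g(A),g(B)))
job.sign_off()"
```

```text
[ 0.62235142 -0.07405801  0.3574507 ] [-0.24484206 -0.85940429 -0.42511748] 15.8667
nut ((0.19162944348411415, -0.018263107870012618), 0.5898416700363159)
dog ((-0.03993497719318739, 0.023107034584004538), 0.982025173664093)
hex ((0.01139256439703118, 0.0026547715274531924), 1.0200010884602864)
oil ((-0.09537777101716571, -0.10097911952753691), 0.7167394704818726)
the job is handed in; nothing more can be done
```

I turned the plate about 144° counter-clockwise by its peg, then pressed it down onto the flange with the fingertips. The job was handed in at about 16 s; no verdict is reported.

- **Turning:** I straddled the peg with the fingers and pushed from one side, with readings of about 5 N or less. The last few degrees were set from wrist-camera views of the notch and key. Before pressing, the notch was about 0.7° from the key.
- **Pressing:** The plate slid down at about 9 N. It then stopped firmly at 17–20 N with the fingertips at 0.1733 m. That puts the underside at about 0.1633 m, against a limit of 0.1645 m.
- **Last checks:**
  - The key sits in the notch, about 0.6 mm off centre.
  - The four loose things shifted less than 0.2 px in the scene view.
  - The tool was about 0.17 m above the plate (TCP 0.357 m), with only sensor noise on the force reading.
- **Disagreement:** At one point, notch corners picked from the scene view differed from the top view by about 8°. I set those aside for the closer wrist-camera view, which agreed with the finger geometry.

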